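# Shut the red air valve in the covered bench box

### The job

Slide the cover of the grey valve box all the way aside and leave it open, then push the red handle inside until it is fully shut against its stop, and take the hand away. Only push with the fingertips or the outside of the fingers: do not pinch the cover's rib or a handle, leave the blue handle as it is, and do not disturb the loose parts round the box.

Things in the scene. Friction and masses are not known exactly. Their poses are not given: they have to be found in the camera images.
- valve_box: Grey steel box fixed on the worktop, 250 (its x) x 140 (its y) mm, walls 5 mm, rim 160 mm and inner floor 85 mm above the worktop. Origin: centre of its underside; +x away from the robot at yaw 0, +y to the robot's left, z up; turned up to 0.2 rad. Rails at its ends run 120 mm past its -y side. Two brass pipes with valves cross it along y.
- cover (a joint): Flat aluminium cover, 246 x 140 x 4 mm, underside at the rim; it hides both handles when shut. Slides level along the rails toward the box's -y side. 0 m = shut, 0.12 m = fully aside against its stop; stays where it is left; needs about 3 N.
- cover_rib (a point): Middle of the top edge of the black upright rib on the cover's centre (rib 90 mm long along the box's x, 14 mm thick along y, standing 24 mm above the cover); moves with the cover. Pushing the rib's +y face toward the box's -y opens the cover.
- red_handle (a joint): Level quarter-turn handle, red grip (the marked valve, to be shut). Reaches 70 mm from its pivot; grip 16 mm wide, 14 mm tall, from 18 to 70 mm out, its top 17 mm under the rim, pipe tops 16 mm under it (brass body 10 mm, near the pivot). 0 rad = open, tip to the box's +y; 1.571 = shut on its stop, tip to the box's +x (clockwise from above). Starts at 0 to 0.25; turns stiffly (0.1 N m) and stays where left.
- red_pivot (a point): Point on the red handle's turning axis at the handle's mid-height (136 mm above the worktop). Its axes are the box's. The two pivots lie 30 mm to the -y of the box's middle, one 65 mm toward -x and the other 40 mm toward +x; which is which varies.
- red_tip (a point): Free end of the red handle, on its centre line at mid-height, 70 mm from the pivot.
- blue_handle (a joint): Level quarter-turn handle, blue grip (the other valve, to be left as it is). Reaches 70 mm from its pivot; grip 16 mm wide, 14 mm tall, from 18 to 70 mm out, its top 17 mm under the rim, pipe tops 16 mm under it (brass body 10 mm, near the pivot). 0 rad = open, tip to the box's +y; 1.571 = shut on its stop, tip to the box's +x (clockwise from above). Starts at 0 to 0.25; turns stiffly (0.1 N m) and stays where left.
- blue_pivot (a point): Point on the blue handle's turning axis at the handle's mid-height (136 mm above the worktop). Its axes are the box's. The two pivots lie 30 mm to the -y of the box's middle, one 65 mm toward -x and the other 40 mm toward +x; which is which varies.
- blue_tip (a point): Free end of the blue handle, on its centre line at mid-height, 70 mm from the pivot.
- bearing: Dark ball bearing lying flat, 52 mm across, 15 mm tall, loose on the worktop beside the box; leave it alone. Origin: centre of its underside.
- injector: Grey fuel injector lying down, 28 x 104 x 24 mm, loose on the worktop beside the box; leave it alone. Origin: centre of its underside.
- small_gear: Small dark gear lying flat, 60 mm across, 16 mm tall, loose on the worktop beside the box; leave it alone. Origin: centre of its underside.
- core_plug_1: Round metal core plug with a black seal ring, 54 mm across, 20 mm tall, loose on the worktop beside the box; leave it alone. Origin: centre of its underside.
- bolt_m12: Hex bolt standing on its head, 23 mm across, 68 mm tall, loose on the worktop beside the box; leave it alone. Origin: centre of its underside.
- nut_1: Brass-coloured hex nut lying flat, 28 mm across, 12 mm tall, loose on the worktop beside the box; leave it alone. Origin: centre of its underside.
- piston_pin: Light metal piston pin standing, 26 mm across, 60 mm tall, loose on the worktop beside the box; leave it alone. Origin: centre of its underside.

How it is judged:
By the outcome, as a careful person would: the job done as asked, in the order asked, and still so for the second after the job is handed in, with the robot touching nothing.
It also fails if it takes over 45 s, if anything falls off the work surface, if the arm or the gripper's body presses on something with over 40 N, if the wrist force passes 120 N, or if a joint passes its speed limit or range.

### The arm

A 6-joint arm with a two-finger parallel gripper is mounted at the origin on a cart in front of the work surface, level with it; the furniture and walls round the work are solid. World frame = base frame: x ahead of the robot, y to its left, z up, the work surface at z = 0. Lengths are in mm, angles in rad, forces in N, time in s.
With the tool pointing down it reaches from about 350 to 975 mm from the base axis. Payload 7.1 kg.
Tool frame: the origin (TCP) lies at the very end of the fingers, on their centre line; the grasp point (between the pads) lies ctrl.hold_point_z behind it (ctrl.hold_point_z is the distance from the TCP to the grasp point, in mm); z points along the fingers, y is the line along which they close (so a half turn about z gives the same grasp; the last joint's range is limited). The gripper opens to 88 mm and grips with 3 to 60 N. Pads are 20 mm wide; open, the fingers measure 115 mm over their backs; the gripper's body (75 mm by 178 mm) begins 61 mm behind the grasp point.
Start: joints at [1.315, 0.423, 1.63, -0, 1.089, -0.019], TCP at [146.589, 607.549, 222.675] pointing down, gripper open.
Joint ranges: [-3, 3], [-0.9, 2.11], [0.09, 2.58], [-1.31, 4.45], [0.11, 2.69], [-2.54, 2.54]. Speed limits (rad/s): [2.39, 2.39, 3.01, 3.14, 3.14, 3.14].

### API

Orientations are given as a rotation vector (axis times angle).
In Python, from workcell import ctrl gives the robot as it stands. The module is installed in compiled form; this text tells all that it offers.
- The arm moves only by the shell command python3 -m creep 'ROWS'. ROWS is JSON, a list of rows, each an object with "translation": the shift along the tool's x, y, z in mm, a list of three; "angular": the turn, a rotation vector about the tool's x, y, z in rad, a list of three; "jaw": the opening, from 0 (shut) to 1 (fully open). A call has exactly 8 rows; each row is the pose to reach, as a shift and turn from the pose commanded when the call began, along the tool's axes at that moment; what a row does not reach only later rows make up. A row lasts 1/8 s, in which the tool goes at most 62.5 mm and 10.7 degrees, less where a joint would pass 70% of its speed; a pose out of reach is approached as far as the arm can. A call with a gripper value outside its range is refused whole. The fingers move at their own pace and stop on an object; the grip force is fixed at half the most. Time passes only in rows, so rows that repeat a pose let the fingers close, or fill a call up. It gives the time, the measured TCP pose, the force, the opening and the grip force at its end, in the units of the state.
- ctrl.get_obs(): the state, without advancing time (a new reading comes with each control period).
- ctrl.get_image(name): name is "side" or "top"; returns the picture (480x640x3 uint8, red, green, blue); there is no depth.
- ctrl.camera_info(name): a dict with "camera_matrix" (3x3 intrinsics, pixels), "world_from_camera" (4x4, takes a point from camera to world coordinates). Camera axes: x right, y up, looking along -z (the intrinsics and any distortion apply to the point x, -y, -z); pixel columns grow to the right and rows downward; lengths in mm; the calibration is good to about 2 mm. A picture is of the moment at which its call begins. camera_info takes no time and is no camera call.
- ctrl.close_job(): hands the job in; it is judged then, once.
Trained networks look in the newest picture that a camera, given by its name, has taken for a name from the list of things; names that differ only in an ending like _2 or _b are one class to them, and where a whole thing is asked for, a point or a joint stands for the part that bears it (a point fixed in the world has none). Each returns a list of dicts, best first, with "score" (0 to 1); they miss things now and then, are a little off and sometimes report something else, mostly with a low value. They report only what shows in the picture. A call takes as long as a camera call.
- ctrl.look_for(camera, label): "rect" ([left, top, right, bottom] in pixels, round what is visible of it).
The state is a dict: "t": time; "qpos": joint angles; "qvel": joint speeds; "joint_torque": joint torques, N m; "ee_pos": TCP position; "orientation": TCP orientation; "ft_force": force on the tool from outside, world axes, zero at the start; "moment": the same for the moment, N m; "width": finger opening in mm; "grasp_force": force on a finger pad.
Only numpy, scipy, OpenCV 4.12 (cv2) and the standard library are available. Lean on these libraries where they do the work, as an engineer would, in place of code of your own. Each camera call takes 0.05 s, during which the arm holds its last target. There are 200 camera calls.

## Working session

There is one attempt and no reset: what is moved stays moved. The work goes in short steps, Python scripts to look and compute and a shell command to move; the robot and the scene stay as the last step left them, time stands still between calls to the robot, and variables do not carry over. Pictures are saved under pics/ and viewed, at most 10 in all, crops included, and the job is handed in when it is done.

```bash
mkdir -p pics
cat > h.py <<'E'
import numpy as np, cv2
from workcell import ctrl
from scipy.spatial.transform import Rotation as R
def snap(n,f):
    im=ctrl.get_image(n); cv2.imwrite('pics/'+f,im[:,:,::-1]); return im
def ray(n,u,v):
    c=ctrl.camera_info(n);K=np.array(c['camera_matrix']);T=np.array(c['world_from_camera'])
    d=np.linalg.inv(K)@[u,v,1]; d=T[:3,:3]@(d*[1,-1,-1]); return T[:3,3],d
def atz(n,u,v,z):
    o,d=ray(n,u,v); return o+d*(z-o[2])/d[2]
def proj(n,p):
    c=ctrl.camera_info(n);K=np.array(c['camera_matrix']);T=np.array(c['world_from_camera'])
    q=np.linalg.inv(T)@np.append(p,1); q=K@(q[:3]*[1,-1,-1]); return q[:2]/q[2]
E
python3 - <<'E'
from h import *
for n in('top','side'):
    snap(n,n+'1.png'); print(n,ctrl.camera_info(n))
    for l in('valve_box','cover','cover_rib'): print(l,ctrl.look_for(n,l)[:2])
o=ctrl.get_obs();print(o['ee_pos'],R.from_rotvec(o['orientation']).as_matrix().round(3),ctrl.hold_point_z)
E
```

```text
top {'camera_matrix': array([[539.51050586,   0.        , 320.20527883],
       [  0.        , 539.51050586, 231.14302135],
       [  0.        ,   0.        ,   1.        ]]), 'world_from_camera': array([[ 4.06353883e-03,  9.97464316e-01, -7.10522729e-02,
         4.38053904e+02],
       [-9.99541504e-01,  1.91952192e-03, -3.02174864e-02,
        -3.12831308e+02],
       [-3.00044780e-02,  7.11424857e-02,  9.97014783e-01,
         9.91480883e+02],
       [ 0.00000000e+00,  0.00000000e+00,  0.00000000e+00,
         1.00000000e+00]])}
valve_box [{'rect': [253.4, 131.7, 446.2, 326.8], 'score': 0.64}]
cover [{'rect': [257.6, 142.8, 366.5, 311.1], 'score': 0.73}]
cover_rib [{'rect': [254.8, 143.8, 364.5, 311.4], 'score': 0.78}]
side {'camera_matrix': array([[533.09493377,   0.        , 308.81566186],
       [  0.        , 533.09493377, 241.8653971 ],
       [  0.        ,   0.        ,   1.        ]]), 'world_from_camera': array([[ 4.95417907e-02,  4.94974810e-01, -8.67493832e-01,
        -2.36844891e+02],
       [-9.98626636e-01,  3.93692976e-02, -3.45673250e-02,
        -3.16643629e+02],
       [ 1.70426677e-02,  8.68014975e-01,  4.96245455e-01,
         5.58494668e+02],
       [ 0.00000000e+00,  0.00000000e+00,  0.00000000e+00,
         1.00000000e+00]])}
valve_box [{'rect': [228.8, 183.8, 420.9, 368.1], 'score': 0.61}]
cover [{'rect': [238.6, 190.4, 353.6, 270.5], 'score': 0.77}]
cover_rib [{'rect': [234.9, 188.1, 352.3, 271.0], 'score': 0.86}]
[146.55647627 607.46352126 222.5374593 ] [[-0.972  0.235 -0.   ]
 [ 0.235  0.972 -0.   ]
 [ 0.    -0.    -1.   ]] 18.700000000000003
```

View pics/top1.png

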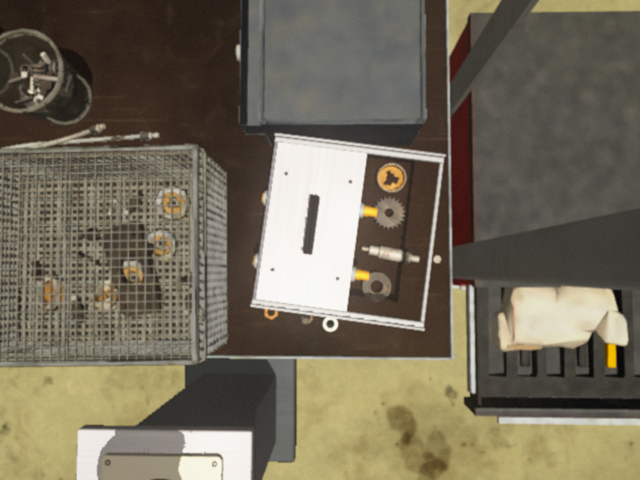

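View pics/side1.png

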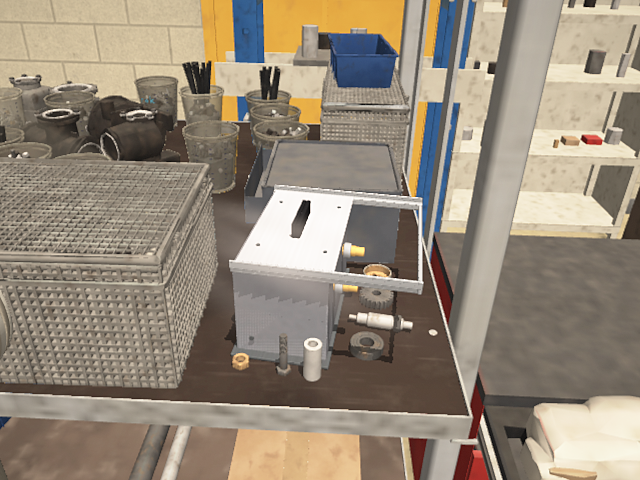

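The top view shows the cover shut with its black rib at about (311,224). A wire basket stands on its +y side (edge at column 228) and a grey bin beyond it, with the loose parts under the rails at right and below the box.

Run:
```python
from h import *
np.set_printoptions(precision=1,suppress=True)
im=cv2.imread('pics/top1.png'); g=cv2.cvtColor(im,cv2.COLOR_BGR2GRAY)
hsv=cv2.cvtColor(im,cv2.COLOR_BGR2HSV)
m=((g>170)&(hsv[:,:,1]<30)).astype(np.uint8); m[:, :245]=0; m[:,452:]=0; m[330:]=0; m[:125]=0
m=cv2.morphologyEx(m,cv2.MORPH_OPEN,np.ones((9,9)))
cs=cv2.findContours(m,0,1)[0]; c=max(cs,key=cv2.contourArea); b=cv2.boxPoints(cv2.minAreaRect(c)); print(b)
for p in b: print('cover',atz('top',*p,164))
k=(g<60).astype(np.uint8); k[:185]=0;k[265:]=0;k[:,:290]=0;k[:,:][:,335:]=0
c=max(cv2.findContours(k,0,1)[0],key=cv2.contourArea); r=cv2.minAreaRect(c);b=cv2.boxPoints(r);print(r)
for p in b: print('rib',atz('top',*p,188))
# rails outer corners at rim
for p in [(276,136),(444,155),(424,329),(253,305)]: print('rail',p,atz('top',*p,165))
# basket: rim corner seen top & side; triangulate
def tri(a,b):
    o1,d1=ray('top',*a);o2,d2=ray('side',*b)
    s=np.linalg.lstsq(np.c_[d1,-d2],o2-o1,rcond=None)[0]; p,q=o1+s[0]*d1,o2+s[1]*d2
    return (p+q)/2,np.linalg.norm(p-q)
print('basket far',tri((200,147),(212,164)),'near',tri((203,360),(178,272)))
print('bin near R',tri((426,122),(397,187)), 'near L',tri((247,127),(262,185)))
print('bin far R top',tri((425,122),(400,190)))
```

```text
[[252.8 305.9]
 [276.1 135.3]
 [370.8 148.2]
 [347.6 318.8]]
cover [ 382.2 -185.1  164. ]
cover [ 647.  -218.1  164. ]
cover [ 626.1 -365.8  164. ]
cover [ 363.6 -329.9  164. ]Traceback (most recent call last):
  File "<stdin>", line 10, in <module>
ValueError: max() iterable argument is empty
```

Run:
```python
from h import *
np.set_printoptions(precision=1,suppress=True)
im=cv2.imread('pics/top1.png'); g=cv2.cvtColor(im,cv2.COLOR_BGR2GRAY)
print(g[224,296:326])
k=(g<110).astype(np.uint8); k[:185]=0;k[265:]=0;k[:,:290]=0;k[:,335:]=0
c=max(cv2.findContours(k,0,1)[0],key=cv2.contourArea); r=cv2.minAreaRect(c);b=cv2.boxPoints(r);print(r)
for p in b: print('rib',atz('top',*p,188))
for p in [(276,136),(444,155),(424,329),(253,305)]: print('rail',p,atz('top',*p,165))
def tri(a,b):
    o1,d1=ray('top',*a);o2,d2=ray('side',*b)
    s=np.linalg.lstsq(np.c_[d1,-d2],o2-o1,rcond=None)[0]; p,q=o1+s[0]*d1,o2+s[1]*d2
    return (p+q)/2,np.linalg.norm(p-q)
print('basket far',tri((200,147),(212,164)),'near',tri((203,360),(178,272)))
print('bin near R',tri((426,122),(397,187)), 'near L',tri((247,127),(262,185)))
big=cv2.resize(im[125:335,160:460],None,fx=2.6,fy=2.6,interpolation=cv2.INTER_CUBIC); cv2.imwrite('pics/crop1.png',big)
```

```text
[244 245 245 244 243 241 241 241 228 164 110  80  82  78  76  74  77  79
  79 106 194 242 248 248 247 245 244 244 246 246]
((310.5093688964844, 223.9323272705078), (8.98391056060791, 58.002586364746094), 7.853313446044922)
rib [ 464.  -261.6  188. ]
rib [ 550.3 -273.   188. ]
rib [ 548.5 -286.3  188. ]
rib [ 462.2 -274.9  188. ]
rail (276, 136) [ 645.6 -218.2  165. ]
rail (444, 155) [ 615.  -478.2  165. ]
rail (424, 329) [ 349.3 -445.   165. ]
rail (253, 305) [ 383.7 -185.6  165. ]
basket far (array([ 616.6, -113. ,  217. ]), np.float64(0.8248547471241194)) near (array([ 307.2, -126.4,  198.4]), np.float64(15.582315174182984))
bin near R (array([ 667. , -445.6,  165. ]), np.float64(10.976860432658055)) near L (array([ 661. , -182.5,  162.5]), np.float64(20.46927651444217))
```

View pics/crop1.png

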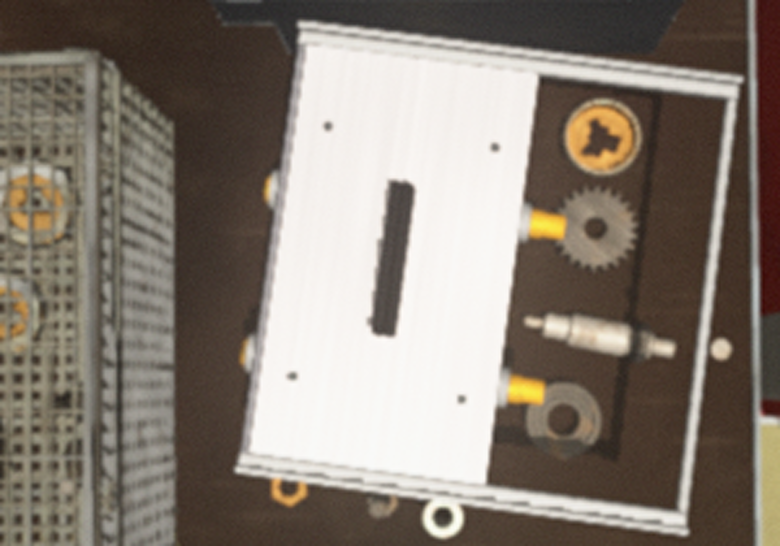

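The crop confirms the rib centre at about (506,-274) mm, with box yaw about -0.13. The basket rim is at z ≈ 217. I'll shut the jaw, lift and swing over.

```bash
cat >> h.py <<'E'
YAW=-0.130; C=np.array([506.2,-273.9]); E=np.array([[np.cos(YAW),-np.sin(YAW)],[np.sin(YAW),np.cos(YAW)]])
def w(bx,by,z): return np.append(C+E@[bx,by],z)
def shift(*ps,toolyaw=None):
    "tool-frame shifts from current pose to box-frame points; turn to box-aligned"
    o=ctrl.get_obs();T=R.from_rotvec(o['orientation']);M=T.as_matrix()
    by=np.linalg.solve(E,o['ee_pos'][:2]-C)
    print('box pos',by.round(1),'z',round(o['ee_pos'][2],1),'F',np.round(E.T@o['ft_force'][:2],1),'t',o['t'],'tilt',M[:,2].round(3))
    for p in ps: print(p,(M.T@(w(*p)-o['ee_pos'])).round(1))
    y=np.arctan2(M[1,1],M[0,1]); t=YAW if toolyaw is None else YAW+toolyaw
    print('turn about tool z',round(-((t-y+np.pi)%(2*np.pi)-np.pi),3))
E
python3 -m creep '[{"translation":[0,0,-50],"angular":[0,0,0],"jaw":0},{"translation":[0,0,-100],"angular":[0,0,0.1],"jaw":0},{"translation":[-35,-46,-100],"angular":[0,0,0.2],"jaw":0},{"translation":[-70,-92,-100],"angular":[0,0,0.3],"jaw":0},{"translation":[-105,-138,-100],"angular":[0,0,0.4],"jaw":0},{"translation":[-140,-184,-100],"angular":[0,0,0.5],"jaw":0},{"translation":[-175,-230,-100],"angular":[0,0,0.6],"jaw":0},{"translation":[-210,-276,-100],"angular":[0,0,0.7],"jaw":0}]'
python3 -c "
from h import *
shift((0,34,310),(0,34,173))"
```

```text
t: 1.4
ee_pos: [286.4, 288.3, 322.9]
orientation: [1.422, 2.801, 0.001]
ft_force: [1.3, 0.6, 1.2]
width: 11.3
grasp_force: 0.0
box pos [-290.9  529. ] z 322.9 F [1.2 0.8] t 1.4 tilt [ 0.001  0.001 -1.   ]
(0, 34, 310) [-559.  -130.9   12.8]
(0, 34, 173) [-559.  -131.1  149.8]
turn about tool z 0.761
```

```bash
python3 -m creep '[{"translation":[-58,-14,2],"angular":[0,0,0.095],"jaw":0},{"translation":[-116,-27,4],"angular":[0,0,0.19],"jaw":0},{"translation":[-174,-41,6],"angular":[0,0,0.285],"jaw":0},{"translation":[-232,-54,8],"angular":[0,0,0.38],"jaw":0},{"translation":[-290,-68,10],"angular":[0,0,0.475],"jaw":0},{"translation":[-348,-82,12],"angular":[0,0,0.57],"jaw":0},{"translation":[-406,-95,13],"angular":[0,0,0.665],"jaw":0},{"translation":[-464,-109,13],"angular":[0,0,0.76],"jaw":0}]'
python3 -c "
from h import *
shift((0,34,310),(0,34,175))"
```

```text
t: 2.4
ee_pos: [473.5, -150.5, 309.8]
orientation: [2.36, 2.073, 0.001]
ft_force: [0.4, 0.5, -0.2]
width: 0.4
grasp_force: 0.0
box pos [-48.4 118.1] z 309.8 F [0.4 0.6] t 2.4 tilt [ 0.001  0.    -1.   ]
(0, 34, 310) [-84.2  48.4  -0.2]
(0, 34, 175) [-84.2  48.3 134.8]
turn about tool z 0.0
```

```bash
python3 -m creep '[{"translation":[-42,24,0],"angular":[0,0,0],"jaw":0},{"translation":[-84,48,0],"angular":[0,0,0],"jaw":0},{"translation":[-84,48,45],"angular":[0,0,0],"jaw":0},{"translation":[-84,48,90],"angular":[0,0,0],"jaw":0},{"translation":[-84,48,115],"angular":[0,0,0],"jaw":0},{"translation":[-84,48,130],"angular":[0,0,0],"jaw":0},{"translation":[-84,48,135],"angular":[0,0,0],"jaw":0},{"translation":[-84,48,135],"angular":[0,0,0],"jaw":0}]'
python3 -c "
from h import *
shift((0,17,175),(0,-103,175))"
```

```text
t: 3.4
ee_pos: [510.5, -237.9, 175.3]
orientation: [2.356, 2.077, 0.001]
ft_force: [-0.1, 0.6, 0.2]
width: 0.5
grasp_force: 0.0
box pos [-0.4 36.2] z 175.3 F [-0.2  0.6] t 3.4 tilt [ 0.001 -0.    -1.   ]
(0, 17, 175) [-19.2   0.3   0.3]
(0, -103, 175) [-139.2   -0.2    0.3]
turn about tool z 0.004
```

```bash
python3 -m creep '[{"translation":[-10,0,0],"angular":[0,0,0],"jaw":0},{"translation":[-20,0,0],"angular":[0,0,0],"jaw":0},{"translation":[-35,0,0],"angular":[0,0,0],"jaw":0},{"translation":[-53,0,0],"angular":[0,0,0],"jaw":0},{"translation":[-71,0,0],"angular":[0,0,0],"jaw":0},{"translation":[-89,0,0],"angular":[0,0,0],"jaw":0},{"translation":[-107,0,0],"angular":[0,0,0],"jaw":0},{"translation":[-120,0,0],"angular":[0,0,0],"jaw":0}]'
python3 -c "
from h import *
shift((0,-103,175))"
```

```text
t: 4.4
ee_pos: [494.6, -358.1, 174.5]
orientation: [-2.357, -2.076, 0.0]
ft_force: [0.1, 2.8, 2.4]
width: 0.2
grasp_force: 1.5
box pos [ -0.6 -85. ] z 174.5 F [-0.3  2.8] t 4.4 tilt [-0.  0. -1.]
(0, -103, 175) [-18.    0.5  -0.5]
turn about tool z 0.003
```

Cover is moving at about 3 N. I'll continue slowly to the stop.

```bash
python3 -m creep '[{"translation":[-6,0,0],"angular":[0,0,0],"jaw":0},{"translation":[-11,0,0],"angular":[0,0,0],"jaw":0},{"translation":[-14,0,0],"angular":[0,0,0],"jaw":0},{"translation":[-16,0,0],"angular":[0,0,0],"jaw":0},{"translation":[-18,0,0],"angular":[0,0,0],"jaw":0},{"translation":[-20,0,0],"angular":[0,0,0],"jaw":0},{"translation":[-21,0,0],"angular":[0,0,0],"jaw":0},{"translation":[-21,0,0],"angular":[0,0,0],"jaw":0}]'
python3 -c "
from h import *
shift((0,-103,175))"
```

```text
t: 5.4
ee_pos: [493.1, -368.8, 174.6]
orientation: [-2.348, -2.069, -0.014]
ft_force: [6.6, 35.9, 14.9]
width: 0.4
grasp_force: 18.7
box pos [ -0.7 -95.8] z 174.6 F [ 1.9 36.5] t 5.4 tilt [-0.001  0.015 -1.   ]
(0, -103, 175) [-7.2  0.6 -0.5]
turn about tool z 0.004
```

```bash
python3 -m creep '[{"translation":[10,0,0],"angular":[0,0,0],"jaw":0},{"translation":[25,0,0],"angular":[0,0,0],"jaw":0},{"translation":[25,0,-40],"angular":[0,0,0],"jaw":0},{"translation":[25,0,-90],"angular":[0,0,0],"jaw":0},{"translation":[50,-50,-120],"angular":[0,0,0],"jaw":0},{"translation":[80,-95,-120],"angular":[0,0,0],"jaw":0},{"translation":[110,-140,-120],"angular":[0,0,0],"jaw":0},{"translation":[140,-190,-120],"angular":[0,0,0],"jaw":0}]'
python3 - <<'E'
from h import *
np.set_printoptions(precision=1,suppress=True)
im=snap('top','top2.png')
for l in('red_handle','blue_handle','red_tip','cover_rib'): print(l,ctrl.look_for('top',l)[:2])
cv2.imwrite('pics/crop2.png',cv2.resize(im[125:335,220:460,::-1],None,fx=2.8,fy=2.8,interpolation=cv2.INTER_CUBIC))
for b in((0,0),(0,-115),(0,-120)): print(b,proj('top',w(*b,188)))
shift()
E
```

```text
t: 6.4
ee_pos: [320.1, -214.0, 294.6]
orientation: [2.356, 2.076, -0.001]
ft_force: [1.1, -0.9, 0.2]
width: 0.4
grasp_force: 0.0
red_handle [{'rect': [285.0, 190.8, 338.3, 209.3], 'score': 0.68}]
blue_handle [{'rect': [278.4, 255.4, 328.6, 274.3], 'score': 0.91}, {'rect': [283.8, 187.1, 335.4, 210.2], 'score': 0.67}]
red_tip [{'rect': [288.9, 187.3, 338.2, 212.3], 'score': 0.97}]
cover_rib [{'rect': [331.3, 153.9, 439.3, 323.1], 'score': 0.76}]
(0, 0) [310.5 223.9]
(0, -115) [387. 234.]
(0, -120) [390.4 234.4]
box pos [-190.   34.] z 295.3 F [-0.  -0.3] t 6.65 tilt [ 0. -0. -1.]
turn about tool z 0.004
```

View pics/crop2.png

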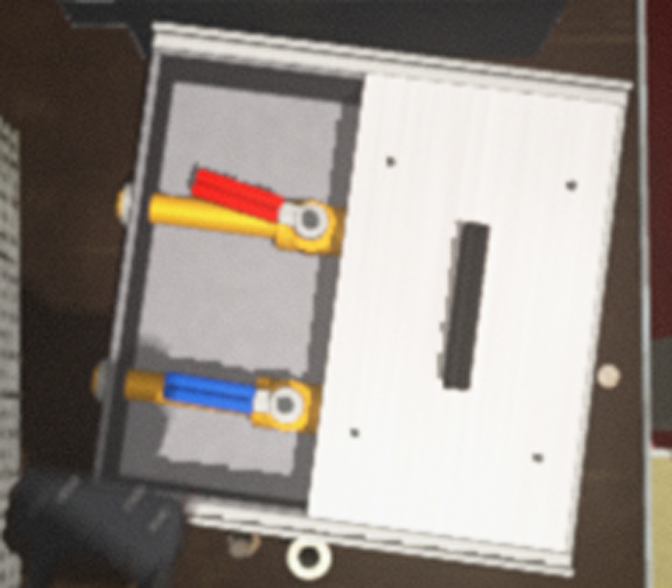

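The crop shows the cover against the end bar, the red handle at +x (pivot at crop (310,219), tip at (197,182)) and the blue handle below it. I'll measure cover travel and handle pose numerically.

Run:
```python
from h import *
np.set_printoptions(precision=1,suppress=True)
im=cv2.imread('pics/top2.png'); g=cv2.cvtColor(im,cv2.COLOR_BGR2GRAY); hsv=cv2.cvtColor(im,cv2.COLOR_BGR2HSV)
B=lambda u,v,z: np.linalg.solve(E,atz('top',u,v,z)[:2]-C)
k=(g<110).astype(np.uint8); k[:195]=0;k[275:]=0;k[:,:365]=0;k[:,410:]=0
r=cv2.minAreaRect(max(cv2.findContours(k,0,1)[0],key=cv2.contourArea)); print('rib',r,B(*r[0],188))
for p in [(444,155),(424,329)]: print('rail end',B(*p,165))
for p in [(155,30),(100,470),(605,320),(340,320)]: print('pt',p,B(220+p[0]/2.8,125+p[1]/2.8,160))
h=hsv[:,:,0]; s=hsv[:,:,1]; v=hsv[:,:,2]
for n,mk in(('red',((h<6)|(h>174))&(s>160)&(v>80)),('blue',(h>100)&(h<130)&(s>120))):
    mk=mk.astype(np.uint8); mk[:,:270]=0; mk[:,350:]=0; mk[:150]=0; mk[300:]=0
    r=cv2.minAreaRect(max(cv2.findContours(mk,0,1)[0],key=cv2.contourArea)); print(n,r[1],[B(*p,143) for p in cv2.boxPoints(r)])
for p in((310,219),(285,404)): print('pivot',B(220+p[0]/2.8,125+p[1]/2.8,145))
```

```text
rib ((385.7154235839844, 233.77694702148438), (9.302603721618652, 58.42036056518555), 7.125016689300537) [   0.  -113.1]
rail end [ 134.3 -188.5]
rail end [-133.4 -190. ]
pt (155, 30) [132.5  75.1]
pt (100, 470) [-114.4   70.9]
pt (605, 320) [   3.9 -192.7]
pt (340, 320) [-15.2 -48.9]
red (31.622774124145508, 9.486831665039062) [array([46.1, 45. ]), array([61. , 42.3]), array([51.3, -7.2]), array([36.4, -4.4])]
blue (31.564605712890625, 9.370742797851562) [array([-69.9,  44.7]), array([-55.2,  44.3]), array([-56.7,  -5.5]), array([-71.4,  -5. ])]
pivot [ 40.  -24.7]
pivot [-65.  -24.6]
```

```bash
python3 -m creep '[{"translation":[0,50,0],"angular":[0,0,0],"jaw":0},{"translation":[-1,100,0],"angular":[0,0,0],"jaw":0},{"translation":[-3,155,20],"angular":[0,0,0],"jaw":0},{"translation":[-5,203,50],"angular":[0,0,0],"jaw":0},{"translation":[-5,203,100],"angular":[0,0,0],"jaw":0},{"translation":[-5,203,125],"angular":[0,0,0],"jaw":0},{"translation":[-5,203,125],"angular":[0,0,0],"jaw":0},{"translation":[-5,203,125],"angular":[0,0,0],"jaw":0}]'
python3 - <<'E'
from h import *
im=snap('side','side2.png')
cv2.imwrite('pics/crop3.png',cv2.resize(im[140:400,200:460,::-1],None,fx=2.3,fy=2.3,interpolation=cv2.INTER_CUBIC))
P=np.array([40,-24.7])
pts=[(13,29.5,135)]
for th in(0.2,.5,.8,1.1,1.35,1.57):
    d=8+13.5*np.cos(th)+10*np.sin(th); q=P+48*np.array([np.sin(th),np.cos(th)])+d*np.array([-np.cos(th),np.sin(th)]); pts.append((*q.round(1),135))
shift(*pts)
E
```

```text
t: 7.65
ee_pos: [523.4, -246.1, 170.3]
orientation: [2.356, 2.076, 0.001]
ft_force: [-0.1, 0.4, -0.5]
width: 0.8
grasp_force: 0.0
box pos [13.6 29.8] z 170.9 F [ 0.1 -0.2] t 7.7 tilt [ 0.002 -0.001 -1.   ]
(13, 29.5, 135) [-0.2 -0.7 35.9]
(np.float64(26.8), np.float64(27.0), 135) [-2.8 13.1 35.9]
(np.float64(41.4), np.float64(29.2), 135) [-0.6 27.7 36. ]
(np.float64(57.3), np.float64(26.4), 135) [-3.5 43.6 36. ]
(np.float64(72.3), np.float64(17.6), 135) [-12.4  58.6  36. ]
(np.float64(82.3), np.float64(6.0), 135) [-24.   68.5  36.1]
(np.float64(88.0), np.float64(-6.7), 135) [-36.7  74.2  36.1]
turn about tool z 0.004
```

View pics/crop3.png

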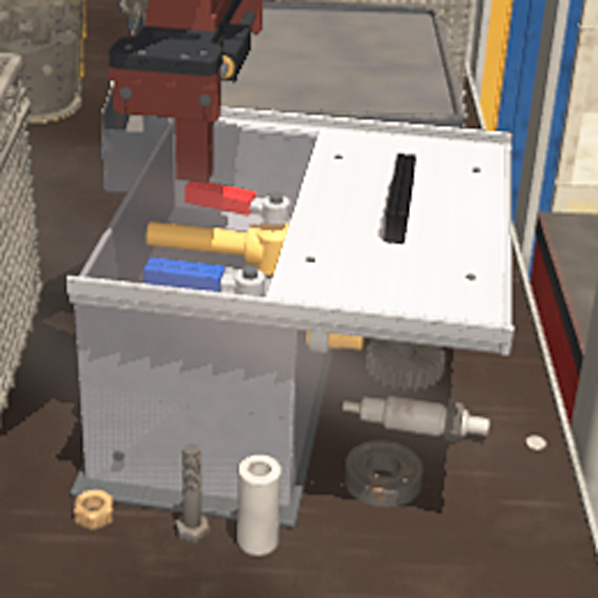

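The side crop shows the shut fingers (tip at about (195,183)) above the box, between the handles. The cover is against the end bar. Now descend and start the push.

```bash
python3 -m creep '[{"translation":[0,0,20],"angular":[0,0,0],"jaw":0},{"translation":[0,0,36],"angular":[0,0,0],"jaw":0},{"translation":[0,0,36],"angular":[0,0,0],"jaw":0},{"translation":[-2,10,36],"angular":[0,0,0],"jaw":0},{"translation":[-2,18,36],"angular":[0,0,0],"jaw":0},{"translation":[-1,28,36],"angular":[0,0,0],"jaw":0},{"translation":[-2,36,36],"angular":[0,0,0],"jaw":0},{"translation":[-4,44,36],"angular":[0,0,0],"jaw":0}]'
python3 - <<'E'
from h import *
shift((72.3,17.6,135),(82.3,6,135),(88,-6.7,135))
E
```

```text
t: 8.7
ee_pos: [565.4, -254.7, 133.4]
orientation: [-2.356, -2.077, 0.001]
ft_force: [-3.7, 0.3, 1.3]
width: 0.2
grasp_force: 1.4
box pos [56.3 26.7] z 133.4 F [-3.7 -0.2] t 8.7 tilt [-0.001  0.001 -1.   ]
(72.3, 17.6, 135) [-9.2 16.  -1.6]
(82.3, 6, 135) [-20.8  26.   -1.6]
(88, -6.7, 135) [-33.6  31.6  -1.6]
turn about tool z 0.004
```

```bash
python3 -m creep '[{"translation":[-4,8,-1],"angular":[0,0,0],"jaw":0},{"translation":[-9,16,-1],"angular":[0,0,0],"jaw":0},{"translation":[-15,21,-1],"angular":[0,0,0],"jaw":0},{"translation":[-21,26,-1],"angular":[0,0,0],"jaw":0},{"translation":[-26,29,-1],"angular":[0,0,0],"jaw":0},{"translation":[-30,31,-1],"angular":[0,0,0],"jaw":0},{"translation":[-33,32,-1],"angular":[0,0,0],"jaw":0},{"translation":[-35,32,-1],"angular":[0,0,0],"jaw":0}]'
python3 - <<'E'
from h import *
shift((88,-6.7,135))
E
```

```text
t: 9.7
ee_pos: [592.9, -290.3, 134.8]
orientation: [-2.354, -2.073, -0.006]
ft_force: [0.1, 19.7, 5.1]
width: 0.9
grasp_force: 10.3
box pos [88. -5.] z 134.8 F [-2.5 19.5] t 9.7 tilt [-0.001  0.006 -1.   ]
(88, -6.7, 135) [-1.7 -0.1 -0.3]
turn about tool z 0.003
```

```bash
python3 -m creep '[{"translation":[33,0,0],"angular":[0,0,0],"jaw":0},{"translation":[55,-20,0],"angular":[0,0,0],"jaw":0},{"translation":[55,-20,0],"angular":[0,0,0],"jaw":0},{"translation":[55,-20,-50],"angular":[0,0,0],"jaw":0},{"translation":[55,-20,-110],"angular":[0,0,0],"jaw":0},{"translation":[55,-80,-160],"angular":[0,0,0],"jaw":0},{"translation":[55,-140,-160],"angular":[0,0,0],"jaw":0},{"translation":[55,-200,-160],"angular":[0,0,0],"jaw":0}]'
python3 -m creep '[{"translation":[15,-50,0],"angular":[0,0,0],"jaw":0},{"translation":[30,-90,0],"angular":[0,0,0],"jaw":0},{"translation":[30,-90,0],"angular":[0,0,0],"jaw":0},{"translation":[30,-90,0],"angular":[0,0,0],"jaw":0},{"translation":[30,-90,0],"angular":[0,0,0],"jaw":0},{"translation":[30,-90,0],"angular":[0,0,0],"jaw":0},{"translation":[30,-90,0],"angular":[0,0,0],"jaw":0},{"translation":[30,-90,0],"angular":[0,0,0],"jaw":0}]'
python3 - <<'E'
from h import *
np.set_printoptions(precision=1,suppress=True)
im=snap('top','top3.png')[:,:,::-1]; 
cv2.imwrite('pics/crop4.png',cv2.resize(im[125:335,220:460],None,fx=2.8,fy=2.8,interpolation=cv2.INTER_CUBIC))
hsv=cv2.cvtColor(np.ascontiguousarray(im),cv2.COLOR_BGR2HSV);h,s,v=cv2.split(hsv)
B=lambda u,v,z: np.linalg.solve(E,atz('top',u,v,z)[:2]-C)
for n,mk in(('red',((h<6)|(h>174))&(s>160)&(v>80)),('blue',(h>100)&(h<130)&(s>120))):
    mk=mk.astype(np.uint8); mk[:,:270]=0; mk[:,365:]=0; mk[:140]=0; mk[300:]=0
    r=cv2.minAreaRect(max(cv2.findContours(mk,0,1)[0],key=cv2.contourArea)); print(n,r[1],[B(*p,143) for p in cv2.boxPoints(r)])
g=cv2.cvtColor(np.ascontiguousarray(im),cv2.COLOR_BGR2GRAY)
k=(g<110).astype(np.uint8); k[:195]=0;k[275:]=0;k[:,:365]=0;k[:,410:]=0
r=cv2.minAreaRect(max(cv2.findContours(k,0,1)[0],key=cv2.contourArea)); print('rib',B(*r[0],188))
shift()
E
```

```text
t: 10.7
ee_pos: [408.6, -216.2, 296.3]
orientation: [2.353, 2.074, 0.002]
ft_force: [1.3, -0.4, -0.0]
width: 0.6
grasp_force: 0.0
t: 11.7
ee_pos: [323.4, -173.8, 294.4]
orientation: [-2.356, -2.077, 0.0]
ft_force: [0.2, 0.1, 0.6]
width: 0.7
grasp_force: 0.0
red (9.899495124816895, 31.678386688232422) [array([ 59. , -16.3]), array([109.7, -16.6]), array([109.5, -32.4]), array([ 58.8, -31.9])]
blue (31.72900390625, 9.370742797851562) [array([-69.9,  45. ]), array([-55.2,  44.6]), array([-56.7,  -5.5]), array([-71.4,  -5. ])]
rib [   0.  -112.9]
box pos [-194.3   75.6] z 294.4 F [-0.1  0.8] t 11.75 tilt [-0.  0. -1.]
turn about tool z 0.004
```

View pics/crop4.png

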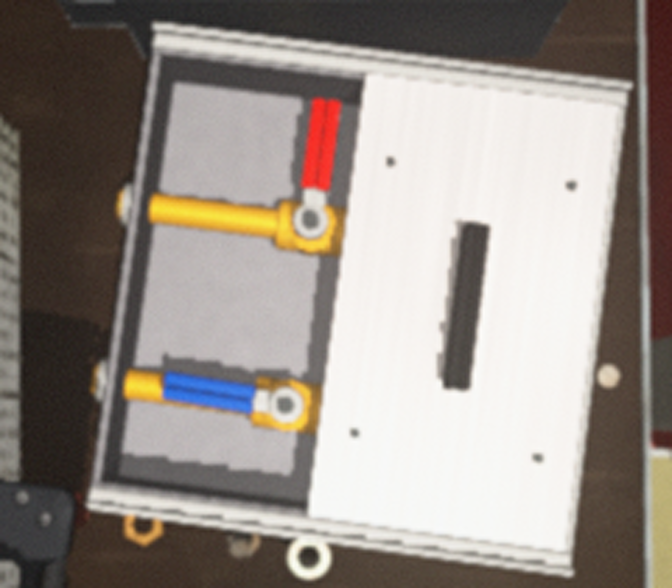

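Red handle now points along the box's +x (crop (320,143)), the blue handle is unchanged, the cover is still fully aside, and the loose parts in view are undisturbed. The hand is clear.

```bash
python3 -c "
from workcell import ctrl
print(ctrl.close_job())"
```

```text
the job is handed in; nothing more can be done
None
```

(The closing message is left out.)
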